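# Feel along the nails of a clog sole

## Task

Two clogs sit sole up on the iron feet of the bench; one of them has just had its black rubber tread nailed on. Check that clog's outer nails by feel: move your fingertips along the row of nail heads on the outer (more rounded) edge, from the toe to the heel, lightly touching each of the five heads in turn, and then take your hand away. Do not press hard on the clog, shift it or lift it off its foot, and leave everything else where it is.

Things in the scene. Friction and masses are not known exactly. Their poses are not given: they have to be found in the camera images.
- clog: the clog to check: right-foot clog, red upper, 286 x 97 mm, about 0.65 kg, loose, upside down on an iron foot; black tread on the upturned sole. Origin: in the tread's face, half-way along, 178 mm above the bench. x to the toe, z up, y to the outer edge (the robot's left when the toe points away from it). Between x = -58 and 0 mm is the hollow waist without nails. All of it is hard
- nail1: first nail of the outer row, at the toe: domed steel head 9 mm wide and 3 mm high on the tread; it belongs to the clog. Origin: middle of the top of the head. Touch it from above
- nail2: second nail of the outer row, 48 mm from the first (origin and size as nail1)
- nail3: third nail of the outer row, 48 mm on, the last of the forepart (as nail1)
- nail4: fourth nail, 85 mm on across the hollow waist, the first on the heel (as nail1)
- nail5: fifth and last nail, 45 mm on, at the back of the heel (as nail1)
- clog2: the other clog of the pair (left foot), same size and colours, upside down on the other iron foot, bare wooden sole without tread or nails, not fixed; leave alone. Origin and axes as for the clog, but the bare sole lies 4 mm below the origin and its outer edge is at -y
- hammer: cobbler's hammer, 250 mm long, lying on the near left; leave alone. Origin: under its middle
- nail_tin: round open tin of nails, 62 mm wide, 26 mm high, standing between the two iron feet; leave alone. Origin: centre of its underside
- jar: glue jar, 72 mm wide, 85 mm high, on the left; leave alone. Origin: centre of its underside
- brush: wooden shoe brush, 170 x 50 x 47 mm, on the right; leave alone. Origin: centre of its underside
- loose_tread: flat black rubber tread, 141 x 97 x 5 mm, lying beyond the clogs near the middle; leave alone. Origin: near the centre of its underside
- pincers: steel pincers, 180 mm long, lying beyond the clogs on the right; leave alone. Origin: under the pivot
- awl: awl with a wooden handle, 140 mm long, lying on the near right; leave alone. Origin: under its middle

How it is judged:
By the outcome, as a careful person would: the job done as asked, in the order asked, and still so for the second after the job is handed in, with the robot touching nothing.
It also fails if it takes over 48 s, if anything falls off the work surface, if the arm or the gripper's body presses on something with over 40 N, if the wrist force passes 120 N, or if a joint passes its speed limit or range.

## Robot

A 7-joint arm with a two-finger parallel gripper is mounted at the origin on the work surface. World frame = base frame: x ahead of the robot, y to its left, z up, the work surface at z = 0. Lengths are in m, angles in rad, forces in N, time in s.
With the tool pointing down it reaches from about 0.425 to 0.925 m from the base axis. Payload 6.8 kg.
Tool frame: the origin (TCP) lies on the front face of the gripper's body, between the roots of the fingers; the fingertips stand 73 mm ahead of it and the grasp point (between the pads) lies 54 mm ahead of it; z points along the fingers, y is the line along which they close (so a half turn about z gives the same grasp; the last joint's range is limited). The gripper opens to 85 mm and grips with 20 to 120 N. Pads are 22 mm wide; open, the fingers measure 114 mm over their backs; the gripper's body (76 mm by 85 mm) begins 54 mm behind the grasp point. The pads swing forward as they close: fully open they stand 13 mm farther back than shut.
Start: joints at [0.993, 0.477, 0.022, 1.555, -0.011, 1.109, -0.083], TCP at [0.306, -0.602, 0.304] pointing down, gripper open.
Joint ranges: [-2.96, 2.96], [-0.34, 2.1], [-1.41, 1.46], [0.24, 2.44], [-1.37, 4.51], [0.17, 1.92], [-2.96, 2.96]. Speed limits (rad/s): [2.39, 2.39, 3.14, 3.14, 3.14, 3.14, 3.14].

## Interface

Orientations are given as a unit quaternion [w, x, y, z].
In Python, from station import bot, optics gives the robot as it stands.
- The arm moves only by the tool drive_tool, never from a script. Its argument "deltas" is a list of rows, each an object with "gripper": the closure in counts, from 0 (fully open) to 255 (shut); "offset": the shift along the tool's x, y, z in units of 1000 mm (1.0 is 1000 mm), a list of three; "angular": the turn, a rotation vector about the tool's x, y, z in units of 45 degrees (1.0 is 45 degrees), a list of three. In form: [{"gripper": gripper, "offset": [dx, dy, dz], "angular": [rx, ry, rz]}, ...]. A call has 1 to 5 rows; each row is the pose to reach, as a shift and turn from the pose commanded when the call began, along the tool's axes at that moment; what a row does not reach only later rows make up. A row lasts 1/10 s, in which the tool goes at most 50 mm and 8.59 degrees, less where a joint would pass 70% of its speed; a pose out of reach is approached as far as the arm can. A call with a number of a shift or a turn outside -1 to 1 is refused whole. A call with a gripper value outside its range is refused whole. The fingers move at their own pace and stop on an object; "grip_force" is the grip in N (left out, the last holds). Time passes only in rows, so rows that repeat a pose let the fingers close. It gives the time, the measured TCP pose, the force, the opening and the grip force at its end, in the units of the state.
- bot.get_obs(): the state, without advancing time (a new reading comes with each control period).
- optics.read_camera(name): name is "side" or "top"; returns the picture (400x640x3 uint8, blue, green, red); there is no depth.
- optics.camera_model(name): a dict with "fx", "fy", "cx", "cy" (pixels), "dist" ([k1, k2, p1, p2, k3] as OpenCV has them; the pictures are not rectified), "cam_to_world" (4x4, takes a point from camera to world coordinates). Camera axes: x right, y up, looking along -z (the intrinsics and any distortion apply to the point x, -y, -z); pixel columns grow to the right and rows downward; lengths in m; the calibration is good to about 2 mm. A picture is of the moment at which its call begins. camera_model takes no time and is no camera call.
- bot.hand_in(): hands the job in; it is judged then, once.
The state is a dict: "t": time; "q": joint angles; "joint_vel": joint speeds; "joint_torque": joint torques, N m; "eef_pos": TCP position; "tool_rot": TCP orientation; "contact_force": force on the tool from outside, world axes, zero at the start; "torque": the same for the moment, N m; "gripper_width": opening from 0.0 (shut) to 1.0 (fully open); "grasp_force": force on a finger pad.
Only numpy, scipy, OpenCV 4.12 (cv2) and the standard library are available. Lean on these libraries where they do the work, as an engineer would, in place of code of your own. Each camera call takes 0.05 s, during which the arm holds its last target. There are 200 camera calls.

## Working session

There is one attempt and no reset: what is moved stays moved. The work goes in short steps, Python scripts to look and compute and a tool call to move; the robot and the scene stay as the last step left them, time stands still between calls to the robot, and variables do not carry over. Pictures are saved under pics/ and viewed, at most 10 in all, crops included, and the job is handed in when it is done.

Besides the shell and the picture viewer there is one more tool, called as name(argument=value, ...) on one line, values as JSON. drive_tool: Moves the arm, as the interface text tells. Its arguments: {"type":"object","properties":{"deltas":{"type":"array"},"grip_force":{"type":"number"}},"required":["deltas"]}

```bash
mkdir -p pics
python3 - <<'E'
from station import bot, optics
import cv2,numpy as np
for n in("top","side"):
    im=optics.read_camera(n); cv2.imwrite(f"pics/{n}0.png",im)
    m=optics.camera_model(n); print(n,m["fx"],m["fy"],m["cx"],m["cy"],m["dist"]);print(np.round(m["cam_to_world"],4).tolist())
o=bot.get_obs();print(o)
E
```

```text
top 390.7540210948498 390.7540210948498 322.39279818927116 202.5133758482731 [-0.04323239  0.          0.          0.          0.        ]
[[-0.0251, 0.9751, -0.2204, 0.2847], [-0.9997, -0.0262, -0.0023, 0.0158], [-0.008, 0.2203, 0.9754, 1.2665], [0.0, 0.0, 0.0, 1.0]]
side 449.69625433021275 449.69625433021275 318.28760140537264 201.68813516841678 [0.00620725 0.         0.         0.         0.        ]
[[-0.6878, 0.4104, -0.5988, -0.1267], [-0.7259, -0.3964, 0.5622, 0.6309], [-0.0066, 0.8213, 0.5705, 0.7759], [0.0, 0.0, 0.0, 1.0]]
{'t': 0.1, 'q': array([ 0.99290921,  0.47774776,  0.02235102,  1.5563363 , -0.01150019,
        1.10932   , -0.08312722]), 'joint_vel': array([ 1.09560850e-03, -1.06395570e-03, -5.76298275e-05, -3.62430916e-03,
        1.71956369e-03, -3.26804905e-04, -7.21805235e-04]), 'joint_torque': array([ 3.17489008e-03, -5.97765326e+01,  1.61296796e+00, -2.81955796e+01,
        1.27695763e-02,  5.11365026e-03, -4.46667786e-05]), 'eef_pos': array([ 0.30537706, -0.60150889,  0.30300955]), 'tool_rot': array([-8.01308812e-04,  9.72540468e-01,  2.32732313e-01, -2.57114055e-04]), 'contact_force': array([-0.17792401, -0.72357173,  0.52386131]), 'torque': array([-0.00830837, -0.00328998,  0.05783091]), 'grasp_force': 0.0, 'gripper_width': 0.9995413699668843}
```

View pics/top0.png

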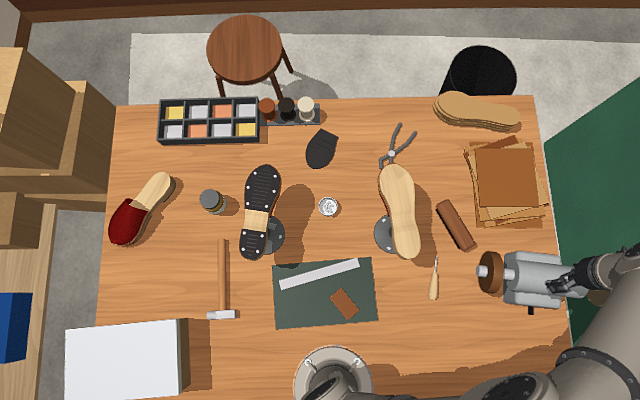

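View pics/side0.png

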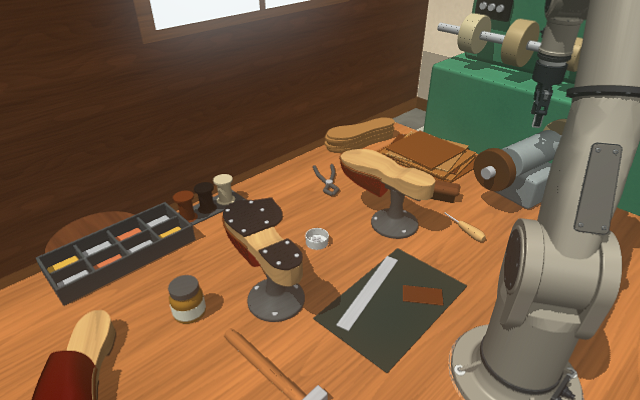

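The top view shows the treaded clog at about (260,212) with its toe away from the robot. The side view shows it at about (262,240). The nail heads are bright dots in both.

```bash
cat > h.py <<'E'
import cv2,numpy as np
from station import bot, optics
def blobs(im,x0,y0,x1,y1,th=30):
    g=cv2.cvtColor(im,cv2.COLOR_BGR2GRAY)
    t=cv2.morphologyEx(g,cv2.MORPH_TOPHAT,cv2.getStructuringElement(cv2.MORPH_ELLIPSE,(9,9)))[y0:y1,x0:x1].astype(float)
    n,l,s,c=cv2.connectedComponentsWithStats((t>th).astype(np.uint8))
    out=[]
    for i in range(1,n):
        if s[i,4]<3 or s[i,4]>60: continue
        ys,xs=np.nonzero(l==i); w=t[ys,xs]
        out.append((x0+(xs*w).sum()/w.sum(),y0+(ys*w).sum()/w.sum(),s[i,4]))
    return np.array(out)
def ray(n,uv):
    m=optics.camera_model(n);K=np.array([[m["fx"],0,m["cx"]],[0,m["fy"],m["cy"]],[0,0,1]])
    p=cv2.undistortPoints(np.array(uv,float).reshape(-1,1,2),K,np.array(m["dist"])).reshape(-1,2)
    T=np.array(m["cam_to_world"]);d=np.c_[p[:,0],-p[:,1],-np.ones(len(p))]@T[:3,:3].T
    return T[:3,3],d
def plane(n,uv,z):
    o,d=ray(n,uv);return o+d*((z-o[2])/d[:,2])[:,None]
E
python3 - <<'E'
from h import *
np.set_printoptions(precision=4,suppress=True)
vis=[]
for n,b in(("top",(235,158,285,265)),("side",(215,190,310,295))):
    im=cv2.imread(f"pics/{n}0.png");B=blobs(im,*b)
    print(n);print(np.c_[B,plane(n,B[:,:2],.18)])
    x0,y0,x1,y1=b;vis.append(cv2.resize(im[y0:y1,x0:x1],(390,590) if n=="top" else (400,440),interpolation=2))
c=np.zeros((590,790,3),np.uint8);c[:,:390]=vis[0];c[:440,390:]=vis[1];cv2.imwrite("pics/crop0.png",c)
E
```

```text
top
[[254.6178 172.6655  12.       0.6245   0.2133   0.18  ]
 [274.6713 175.7333  12.       0.6135   0.1548   0.18  ]
 [247.597  186.8573  12.       0.5823   0.233    0.18  ]
 [281.7508 189.8516  32.       0.5706   0.1343   0.18  ]
 [273.6064 190.8432  12.       0.5683   0.1577   0.18  ]
 [275.1881 197.3041   8.       0.5491   0.1531   0.18  ]
 [241.0487 203.3719  47.       0.5339   0.251    0.18  ]
 [247.1901 203.037   11.       0.5344   0.2333   0.18  ]
 [266.0199 205.9595  11.       0.5244   0.1793   0.18  ]
 [268.1407 211.4563  22.       0.5083   0.1731   0.18  ]
 [273.3006 210.714   19.       0.51     0.1584   0.18  ]
 [246.0564 209.8511   9.       0.5146   0.2362   0.18  ]
 [251.6115 210.       4.       0.5138   0.2203   0.18  ]
 [259.01   211.       3.       0.5103   0.1992   0.18  ]
 [269.3005 218.6891   4.       0.4873   0.1697   0.18  ]
 [272.4434 224.6575  28.       0.47     0.1608   0.18  ]
 [244.1128 227.4361   3.       0.4641   0.2409   0.18  ]
 [264.7711 231.4856  21.       0.4511   0.1823   0.18  ]
 [243.7921 232.5112  14.       0.4497   0.2415   0.18  ]
 [261.6282 23
[... 1402 characters left out ...]
.232    0.18  ]
 [306.4044 233.4924  11.       0.4307   0.1427   0.18  ]
 [280.6222 238.4857   8.       0.4557   0.1924   0.18  ]
 [308.2373 239.6186   4.       0.4131   0.1535   0.18  ]
 [286.7576 241.9392  15.       0.4383   0.1904   0.18  ]
 [256.0063 249.4747   4.       0.4633   0.2504   0.18  ]
 [264.6739 250.8829  18.       0.4477   0.2404   0.18  ]
 [296.2128 254.747   16.       0.395    0.2024   0.18  ]
 [278.1838 262.4295  18.       0.4025   0.2424   0.18  ]
 [259.2677 266.6693   3.       0.4184   0.2763   0.18  ]
 [265.138  277.0337   7.       0.3883   0.2855   0.18  ]
 [295.6679 285.9422  11.       0.3313   0.2594   0.18  ]
 [256.0925 287.1621  15.       0.379    0.3136   0.18  ]]
```

View pics/crop0.png

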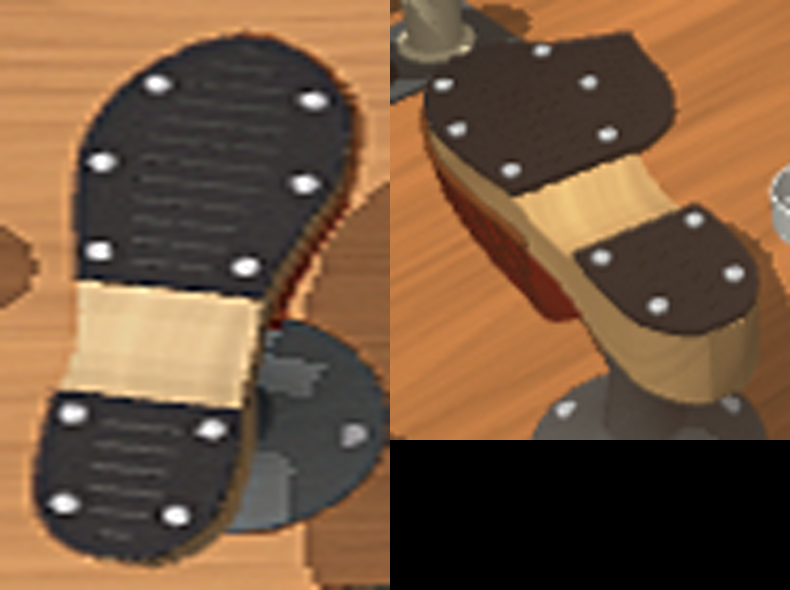

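The outer nails in the top view are (254.6,172.7), (247.6,186.9), (247.2,203.0), (243.8,232.5) and (242.7,248.8). Both views agree to a few mm. In world coordinates (x,y) they are N1 (.6255,.213), N2 (.5815,.2325), N3 (.5335,.2327), N4 (.449,.241) and N5 (.403,.243). Next I move above N1 with the fingers shut.

drive_tool(deltas=[{"gripper":255,"offset":[0.654,-0.581,-0.03],"angular":[0,0,0]},{"gripper":255,"offset":[0.654,-0.581,-0.03],"angular":[0,0,0]},{"gripper":255,"offset":[0.654,-0.581,-0.03],"angular":[0,0,0]},{"gripper":255,"offset":[0.654,-0.581,-0.03],"angular":[0,0,0]},{"gripper":255,"offset":[0.654,-0.581,-0.03],"angular":[0,0,0]}], grip_force=20)

```text
t: 0.6
eef_pos: [0.3972, -0.3673, 0.3123]
tool_rot: [-0.0, 0.973, 0.233, -0.0]
contact_force: [0.7, 0.7, -0.4]
gripper_width: 0.143
grasp_force: 0.0
```

drive_tool(deltas=[{"gripper":255,"offset":[0.467,-0.415,-0.02],"angular":[0,0,0]},{"gripper":255,"offset":[0.467,-0.415,-0.02],"angular":[0,0,0]},{"gripper":255,"offset":[0.467,-0.415,-0.02],"angular":[0,0,0]},{"gripper":255,"offset":[0.467,-0.415,-0.02],"angular":[0,0,0]},{"gripper":255,"offset":[0.467,-0.415,-0.02],"angular":[0,0,0]}])

```text
t: 1.1
eef_pos: [0.4885, -0.1349, 0.3205]
tool_rot: [0.0, 0.973, 0.233, -0.0]
contact_force: [0.6, -0.5, -0.4]
gripper_width: 0.002
grasp_force: 0.0
```

drive_tool(deltas=[{"gripper":255,"offset":[0.28,-0.249,-0.01],"angular":[0,0,0]},{"gripper":255,"offset":[0.28,-0.249,-0.01],"angular":[0,0,0]},{"gripper":255,"offset":[0.28,-0.249,-0.01],"angular":[0,0,0]},{"gripper":255,"offset":[0.28,-0.249,-0.01],"angular":[0,0,0]},{"gripper":255,"offset":[0.28,-0.249,-0.01],"angular":[0,0,0]}])

```text
t: 1.6
eef_pos: [0.58, 0.0975, 0.3269]
tool_rot: [0.0, 0.973, 0.233, -0.0]
contact_force: [0.5, -0.6, 0.1]
gripper_width: -0.002
grasp_force: 0.0
```

drive_tool(deltas=[{"gripper":255,"offset":[0.09,-0.08,0.0],"angular":[0,0,0]},{"gripper":255,"offset":[0.09,-0.08,0.0],"angular":[0,0,0]},{"gripper":255,"offset":[0.09,-0.08,0.02],"angular":[0,0,0]},{"gripper":255,"offset":[0.09,-0.08,0.02],"angular":[0,0,0]}])

```text
t: 2.0
eef_pos: [0.6223, 0.212, 0.3038]
tool_rot: [-0.001, 0.972, 0.236, -0.002]
contact_force: [-0.4, 0.8, -0.2]
gripper_width: 0.001
grasp_force: 0.0
```

Run:
```python
from h import *
o=bot.get_obs();print(o["eef_pos"],o["tool_rot"],o["contact_force"])
a=optics.read_camera("top");b=optics.read_camera("side")
c=np.zeros((560,800,3),np.uint8);c[:,:400]=cv2.resize(a[140:280,210:310],(400,560));c[:480,400:]=cv2.resize(b[140:260,190:290],(400,480))
cv2.imwrite("pics/c1.png",c)
```

```text
[0.62232462 0.21200298 0.30375757] [-9.25089016e-04  9.71841593e-01  2.35621138e-01 -2.39634007e-03] [-0.40113105  0.78938933 -0.20356175]
```

View pics/c1.png

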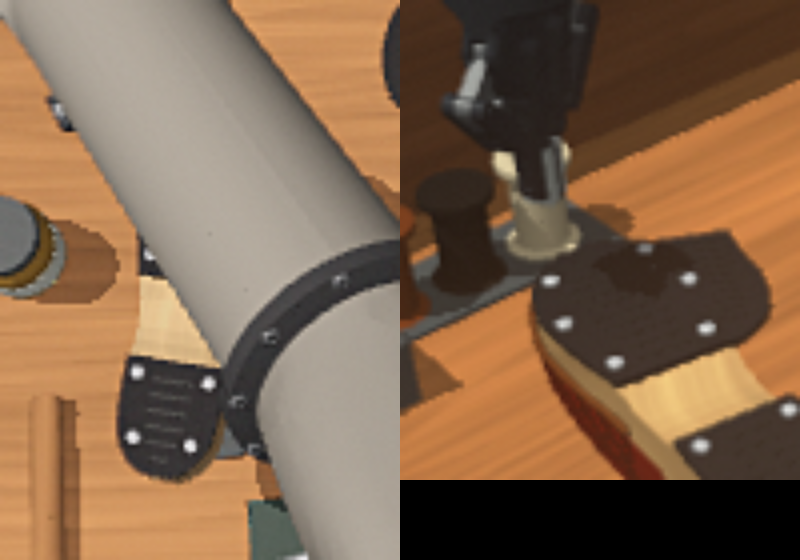

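The side view shows the shut fingertips at about (225,189), directly above nail1 at (227,210), with the tips about 55 mm higher. I descend to just above it.

drive_tool(deltas=[{"gripper":255,"offset":[0.002,0.0,0.02],"angular":[0,0,0]},{"gripper":255,"offset":[0.002,0.0,0.038],"angular":[0,0,0]},{"gripper":255,"offset":[0.002,0.0,0.038],"angular":[0,0,0]},{"gripper":255,"offset":[0.002,0.0,0.038],"angular":[0,0,0]},{"gripper":255,"offset":[0.002,0.0,0.038],"angular":[0,0,0]}])

```text
t: 2.6
eef_pos: [0.6262, 0.2082, 0.2708]
tool_rot: [0.0, 0.973, 0.232, 0.001]
contact_force: [-0.2, -0.2, 1.0]
gripper_width: -0.0
grasp_force: 0.0
```

Run:
```python
from h import *
o=bot.get_obs();print(o["eef_pos"],o["tool_rot"],o["contact_force"])
b=optics.read_camera("side")
cv2.imwrite("pics/c2.png",cv2.resize(b[160:260,190:290],(600,600),interpolation=2))
```

```text
[0.62621028 0.20815289 0.27078263] [3.96644149e-05 9.72680285e-01 2.32146316e-01 1.07253324e-03] [-0.23819267 -0.19393667  1.01418212]
```

View pics/c2.png

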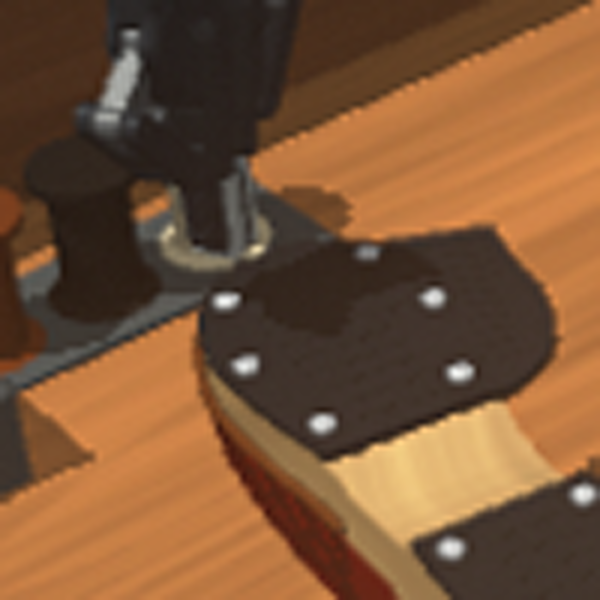

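The fingertip is now at about (227,202) in the side picture, about 20 mm above nail1 at (227,210). I correct y by 5 mm and go lower.

drive_tool(deltas=[{"gripper":255,"offset":[0.001,-0.005,0.006],"angular":[0,0,0]},{"gripper":255,"offset":[0.001,-0.005,0.012],"angular":[0,0,0]},{"gripper":255,"offset":[0.001,-0.005,0.012],"angular":[0,0,0]},{"gripper":255,"offset":[0.001,-0.005,0.012],"angular":[0,0,0]}])

```text
t: 3.05
eef_pos: [0.624, 0.2137, 0.2568]
tool_rot: [0.0, 0.973, 0.233, -0.0]
contact_force: [0.7, 0.6, 0.3]
gripper_width: -0.002
grasp_force: 0.0
```

drive_tool(deltas=[{"gripper":255,"offset":[0,0,0.001],"angular":[0,0,0]},{"gripper":255,"offset":[0,0,0.002],"angular":[0,0,0]},{"gripper":255,"offset":[0,0,0.002],"angular":[0,0,0]}])

```text
t: 3.35
eef_pos: [0.6242, 0.2136, 0.255]
tool_rot: [0.0, 0.973, 0.233, -0.0]
contact_force: [-0.7, 0.4, -0.1]
gripper_width: 0.0
grasp_force: 0.0
```

drive_tool(deltas=[{"gripper":255,"offset":[0,0,0.001],"angular":[0,0,0]},{"gripper":255,"offset":[0,0,0.001],"angular":[0,0,0]}])

```text
t: 3.55
eef_pos: [0.6242, 0.2136, 0.254]
tool_rot: [0.0, 0.973, 0.233, -0.0]
contact_force: [-0.7, -0.7, -0.7]
gripper_width: -0.001
grasp_force: 0.0
```

drive_tool(deltas=[{"gripper":255,"offset":[0,0,0.001],"angular":[0,0,0]},{"gripper":255,"offset":[0,0,0.001],"angular":[0,0,0]}])

```text
t: 3.75
eef_pos: [0.6242, 0.2137, 0.253]
tool_rot: [0.0, 0.973, 0.233, -0.0]
contact_force: [-0.9, -0.8, -0.0]
gripper_width: 0.002
grasp_force: 0.0
```

drive_tool(deltas=[{"gripper":255,"offset":[0,0,0.001],"angular":[0,0,0]},{"gripper":255,"offset":[0,0,0.001],"angular":[0,0,0]}])

```text
t: 3.95
eef_pos: [0.6242, 0.2137, 0.252]
tool_rot: [0.0, 0.973, 0.233, -0.0]
contact_force: [-0.7, 0.3, -0.3]
gripper_width: -0.002
grasp_force: 0.0
```

drive_tool(deltas=[{"gripper":255,"offset":[0,0,0.001],"angular":[0,0,0]},{"gripper":255,"offset":[0,0,0.001],"angular":[0,0,0]}])

```text
t: 4.15
eef_pos: [0.6242, 0.2137, 0.251]
tool_rot: [0.0, 0.973, 0.233, -0.0]
contact_force: [0.1, -0.0, 0.4]
gripper_width: -0.002
grasp_force: 0.0
```

drive_tool(deltas=[{"gripper":255,"offset":[0,0,0.001],"angular":[0,0,0]},{"gripper":255,"offset":[0,0,0.001],"angular":[0,0,0]}])

```text
t: 4.35
eef_pos: [0.6243, 0.2137, 0.2503]
tool_rot: [-0.0, 0.973, 0.233, 0.0]
contact_force: [-0.1, 0.1, 0.1]
gripper_width: 0.001
grasp_force: 0.3
```

drive_tool(deltas=[{"gripper":255,"offset":[0,0,0.001],"angular":[0,0,0]},{"gripper":255,"offset":[0,0,0.001],"angular":[0,0,0]}])

```text
t: 4.55
eef_pos: [0.6243, 0.2138, 0.2501]
tool_rot: [0.0, 0.973, 0.233, 0.0]
contact_force: [-2.5, -1.6, 5.5]
gripper_width: 0.0
grasp_force: 2.8
```

Nail1 is felt at 5.5 N, with its top at about z .177. I lift and hop to nail2.

drive_tool(deltas=[{"gripper":255,"offset":[0,0,-0.012],"angular":[0,0,0]},{"gripper":255,"offset":[-0.015,-0.018,-0.012],"angular":[0,0,0]},{"gripper":255,"offset":[-0.03,-0.036,-0.012],"angular":[0,0,0]},{"gripper":255,"offset":[-0.03,-0.036,-0.008],"angular":[0,0,0]},{"gripper":255,"offset":[-0.03,-0.036,-0.008],"angular":[0,0,0]}])

```text
t: 5.05
eef_pos: [0.5811, 0.2323, 0.2573]
tool_rot: [0.0, 0.972, 0.233, 0.0]
contact_force: [-0.4, -0.8, 0.5]
gripper_width: -0.003
grasp_force: 0.0
```

drive_tool(deltas=[{"gripper":255,"offset":[0,0,0.001],"angular":[0,0,0]},{"gripper":255,"offset":[0,0,0.001],"angular":[0,0,0]}])

```text
t: 5.25
eef_pos: [0.582, 0.2314, 0.256]
tool_rot: [0.0, 0.973, 0.232, 0.0]
contact_force: [1.0, -0.6, -0.0]
gripper_width: -0.001
grasp_force: 0.0
```

drive_tool(deltas=[{"gripper":255,"offset":[0,0,0.001],"angular":[0,0,0]},{"gripper":255,"offset":[0,0,0.001],"angular":[0,0,0]}])

```text
t: 5.45
eef_pos: [0.5815, 0.2319, 0.2549]
tool_rot: [0.0, 0.973, 0.232, -0.0]
contact_force: [-0.1, 0.6, 0.1]
gripper_width: 0.004
grasp_force: 0.0
```

drive_tool(deltas=[{"gripper":255,"offset":[0,0,0.001],"angular":[0,0,0]},{"gripper":255,"offset":[0,0,0.001],"angular":[0,0,0]}])

```text
t: 5.65
eef_pos: [0.5811, 0.2322, 0.2539]
tool_rot: [0.0, 0.973, 0.233, -0.0]
contact_force: [-0.0, -0.3, -1.0]
gripper_width: -0.002
grasp_force: 0.0
```

drive_tool(deltas=[{"gripper":255,"offset":[0,0,0.001],"angular":[0,0,0]},{"gripper":255,"offset":[0,0,0.001],"angular":[0,0,0]}])

```text
t: 5.85
eef_pos: [0.5812, 0.2323, 0.2535]
tool_rot: [0.0, 0.973, 0.233, 0.0]
contact_force: [-0.7, -0.8, 2.4]
gripper_width: -0.006
grasp_force: 1.1
```

drive_tool(deltas=[{"gripper":255,"offset":[0,0,0.0005],"angular":[0,0,0]},{"gripper":255,"offset":[0,0,0.0005],"angular":[0,0,0]}])

```text
t: 6.05
eef_pos: [0.5813, 0.2323, 0.2534]
tool_rot: [0.0, 0.973, 0.233, 0.0]
contact_force: [-1.3, -1.6, 6.0]
gripper_width: 0.0
grasp_force: 2.8
```

Nail2 is felt at z .180. Nail3 is next.

drive_tool(deltas=[{"gripper":255,"offset":[0,0,-0.012],"angular":[0,0,0]},{"gripper":255,"offset":[-0.021,-0.011,-0.012],"angular":[0,0,0]},{"gripper":255,"offset":[-0.042,-0.022,-0.012],"angular":[0,0,0]},{"gripper":255,"offset":[-0.042,-0.022,-0.005],"angular":[0,0,0]},{"gripper":255,"offset":[-0.042,-0.022,-0.004],"angular":[0,0,0]}])

```text
t: 6.55
eef_pos: [0.5336, 0.2327, 0.2566]
tool_rot: [0.0, 0.972, 0.233, -0.0]
contact_force: [1.1, 0.2, 1.0]
gripper_width: -0.002
grasp_force: 0.0
```

drive_tool(deltas=[{"gripper":255,"offset":[0,0,0.001],"angular":[0,0,0]},{"gripper":255,"offset":[0,0,0.001],"angular":[0,0,0]}])

```text
t: 6.75
eef_pos: [0.5346, 0.2326, 0.2556]
tool_rot: [-0.0, 0.973, 0.232, 0.0]
contact_force: [0.7, 0.3, 0.1]
gripper_width: 0.002
grasp_force: 0.0
```

drive_tool(deltas=[{"gripper":255,"offset":[0,0,0.001],"angular":[0,0,0]},{"gripper":255,"offset":[0,0,0.001],"angular":[0,0,0]}])

```text
t: 6.95
eef_pos: [0.5341, 0.2328, 0.2545]
tool_rot: [-0.0, 0.973, 0.233, -0.0]
contact_force: [0.3, -0.1, -0.2]
gripper_width: -0.001
grasp_force: 0.0
```

drive_tool(deltas=[{"gripper":255,"offset":[0,0,0.001],"angular":[0,0,0]},{"gripper":255,"offset":[0,0,0.001],"angular":[0,0,0]}])

```text
t: 7.15
eef_pos: [0.534, 0.2329, 0.2536]
tool_rot: [-0.0, 0.973, 0.233, 0.0]
contact_force: [-0.0, 0.0, 1.1]
gripper_width: -0.001
grasp_force: 0.1
```

drive_tool(deltas=[{"gripper":255,"offset":[0,0,0.0005],"angular":[0,0,0]},{"gripper":255,"offset":[0,0,0.0005],"angular":[0,0,0]}])

```text
t: 7.35
eef_pos: [0.5339, 0.2329, 0.2535]
tool_rot: [-0.0, 0.973, 0.233, 0.0]
contact_force: [0.7, -0.5, 1.7]
gripper_width: 0.005
grasp_force: 1.1
```

drive_tool(deltas=[{"gripper":255,"offset":[0,0,0.0005],"angular":[0,0,0]},{"gripper":255,"offset":[0,0,0.0005],"angular":[0,0,0]}])

```text
t: 7.55
eef_pos: [0.5339, 0.2329, 0.2533]
tool_rot: [0.0, 0.973, 0.233, 0.0]
contact_force: [-0.6, -1.7, 5.6]
gripper_width: 0.002
grasp_force: 2.8
```

Nail3 is felt. Nail4 is across the waist.

drive_tool(deltas=[{"gripper":255,"offset":[0,0,-0.012],"angular":[0,0,0]},{"gripper":255,"offset":[-0.036,-0.023,-0.012],"angular":[0,0,0]},{"gripper":255,"offset":[-0.072,-0.046,-0.012],"angular":[0,0,0]},{"gripper":255,"offset":[-0.072,-0.046,-0.008],"angular":[0,0,0]},{"gripper":255,"offset":[-0.072,-0.046,-0.005],"angular":[0,0,0]}])

```text
t: 8.05
eef_pos: [0.4484, 0.2415, 0.2582]
tool_rot: [0.0, 0.972, 0.233, 0.001]
contact_force: [0.2, -0.5, 0.6]
gripper_width: -0.0
grasp_force: 0.0
```

drive_tool(deltas=[{"gripper":255,"offset":[0,0,0.001],"angular":[0,0,0]},{"gripper":255,"offset":[0,0,0.001],"angular":[0,0,0]}])

```text
t: 8.25
eef_pos: [0.4498, 0.241, 0.2566]
tool_rot: [-0.0, 0.973, 0.232, 0.0]
contact_force: [-0.5, -0.1, -1.0]
gripper_width: -0.001
grasp_force: 0.0
```

drive_tool(deltas=[{"gripper":255,"offset":[0,0,0.001],"angular":[0,0,0]},{"gripper":255,"offset":[0,0,0.001],"angular":[0,0,0]}])

```text
t: 8.45
eef_pos: [0.4492, 0.2411, 0.2555]
tool_rot: [-0.0, 0.973, 0.232, -0.0]
contact_force: [0.1, -0.2, 0.4]
gripper_width: -0.002
grasp_force: 0.0
```

drive_tool(deltas=[{"gripper":255,"offset":[0,0,0.001],"angular":[0,0,0]},{"gripper":255,"offset":[0,0,0.001],"angular":[0,0,0]}])

```text
t: 8.65
eef_pos: [0.4488, 0.2412, 0.2545]
tool_rot: [0.0, 0.973, 0.233, -0.0]
contact_force: [-0.3, 0.5, -0.3]
gripper_width: -0.001
grasp_force: 0.0
```

drive_tool(deltas=[{"gripper":255,"offset":[0,0,0.001],"angular":[0,0,0]},{"gripper":255,"offset":[0,0,0.001],"angular":[0,0,0]}])

```text
t: 8.85
eef_pos: [0.4488, 0.2413, 0.2536]
tool_rot: [-0.0, 0.973, 0.233, 0.0]
contact_force: [1.0, 0.1, -0.1]
gripper_width: 0.004
grasp_force: 0.0
```

drive_tool(deltas=[{"gripper":255,"offset":[0,0,0.0005],"angular":[0,0,0]},{"gripper":255,"offset":[0,0,0.0005],"angular":[0,0,0]}])

```text
t: 9.05
eef_pos: [0.4488, 0.2413, 0.2534]
tool_rot: [0.0, 0.973, 0.233, 0.0]
contact_force: [-0.4, -0.6, 3.4]
gripper_width: -0.005
grasp_force: 1.2
```

Nail4 is felt. Nail5 is next.

drive_tool(deltas=[{"gripper":255,"offset":[0,0,-0.012],"angular":[0,0,0]},{"gripper":255,"offset":[-0.02,-0.011,-0.012],"angular":[0,0,0]},{"gripper":255,"offset":[-0.04,-0.022,-0.012],"angular":[0,0,0]},{"gripper":255,"offset":[-0.04,-0.022,-0.005],"angular":[0,0,0]},{"gripper":255,"offset":[-0.04,-0.022,-0.004],"angular":[0,0,0]}])

```text
t: 9.55
eef_pos: [0.403, 0.2426, 0.2572]
tool_rot: [0.0, 0.972, 0.233, 0.0]
contact_force: [-0.1, -0.5, 0.5]
gripper_width: -0.003
grasp_force: 0.0
```

drive_tool(deltas=[{"gripper":255,"offset":[0,0,0.001],"angular":[0,0,0]},{"gripper":255,"offset":[0,0,0.001],"angular":[0,0,0]}])

```text
t: 9.75
eef_pos: [0.4038, 0.2427, 0.2562]
tool_rot: [-0.0, 0.973, 0.232, 0.0]
contact_force: [0.1, 0.2, 0.6]
gripper_width: -0.003
grasp_force: 0.0
```

drive_tool(deltas=[{"gripper":255,"offset":[0,0,0.001],"angular":[0,0,0]},{"gripper":255,"offset":[0,0,0.001],"angular":[0,0,0]}])

```text
t: 9.95
eef_pos: [0.4034, 0.2427, 0.255]
tool_rot: [-0.0, 0.973, 0.233, -0.0]
contact_force: [0.3, -0.2, -0.4]
gripper_width: -0.003
grasp_force: 0.0
```

drive_tool(deltas=[{"gripper":255,"offset":[0,0,0.001],"angular":[0,0,0]},{"gripper":255,"offset":[0,0,0.001],"angular":[0,0,0]}])

```text
t: 10.15
eef_pos: [0.4031, 0.2427, 0.254]
tool_rot: [0.0, 0.973, 0.233, -0.0]
contact_force: [-0.5, 0.2, 0.2]
gripper_width: 0.005
grasp_force: 0.0
```

drive_tool(deltas=[{"gripper":255,"offset":[0,0,0.001],"angular":[0,0,0]},{"gripper":255,"offset":[0,0,0.001],"angular":[0,0,0]}])

```text
t: 10.35
eef_pos: [0.4032, 0.2428, 0.2534]
tool_rot: [0.0, 0.973, 0.233, 0.0]
contact_force: [0.0, -0.9, 2.5]
gripper_width: 0.003
grasp_force: 1.3
```

Nail5 is felt. I lift off and move away.

drive_tool(deltas=[{"gripper":255,"offset":[0,0,-0.02],"angular":[0,0,0]},{"gripper":255,"offset":[0,0,-0.06],"angular":[0,0,0]},{"gripper":255,"offset":[0,0.02,-0.1],"angular":[0,0,0]},{"gripper":255,"offset":[0.02,0.06,-0.11],"angular":[0,0,0]},{"gripper":255,"offset":[0.04,0.1,-0.11],"angular":[0,0,0]}])

```text
t: 10.85
eef_pos: [0.4855, 0.1718, 0.3662]
tool_rot: [-0.0, 0.972, 0.234, 0.003]
contact_force: [0.8, -0.2, -0.6]
gripper_width: 0.001
grasp_force: 0.0
```

drive_tool(deltas=[{"gripper":255,"offset":[0,0.15,0],"angular":[0,0,0]},{"gripper":255,"offset":[0,0.15,0],"angular":[0,0,0]},{"gripper":255,"offset":[0,0.15,0],"angular":[0,0,0]},{"gripper":255,"offset":[0,0.15,0],"angular":[0,0,0]}])

```text
t: 11.25
eef_pos: [0.5542, 0.0297, 0.3625]
tool_rot: [0.002, 0.974, 0.227, -0.0]
contact_force: [-0.5, -0.9, 0.6]
gripper_width: -0.0
grasp_force: 0.0
```

Run:
```python
from h import *
o=bot.get_obs();print(o["eef_pos"],o["contact_force"],o["joint_vel"].round(3))
a=optics.read_camera("side");B=blobs(a,215,190,310,295);R=blobs(cv2.imread("pics/side0.png"),215,190,310,295)
for p in R:
    d=np.hypot(*(B[:,:2]-p[:2]).T).min(); print(p[:2].round(1),round(d,2))
cv2.imwrite("pics/end.png",a)
```

```text
[0.55416426 0.02967009 0.36245699] [-0.53358318 -0.91381697  0.60650551] [-0.055 -0.021 -0.1    0.037 -0.045  0.003 -0.071]
[221.5 191.5] 0.21
[235.8 190.2] 0.0
[216.  193.9] 0.01
[219.9 200.6] 0.09
[232.5 200. ] 0.02
[249.  198.3] 0.02
[250.6 201.7] 0.0
[218.3 210.1] 0.04
[227.1 209.7] 0.0
[261.7 209.1] 0.06
[220. 214.] 0.02
[230.5 220.4] 0.01
[266.2 221.6] 0.01
[273.3 227.7] 0.0
[243.2 230.1] 0.0
[306.4 233.5] 0.01
[280.6 238.5] 0.01
[308.2 239.6] 0.01
[286.8 241.9] 0.0
[256.  249.5] 0.0
[264.7 250.9] 0.01
[296.2 254.7] 0.01
[278.2 262.4] 0.0
[259.3 266.7] 0.01
[265.1 277. ] 0.16
[295.7 285.9] 0.0
[256.1 287.2] 0.0
```

View pics/end.png

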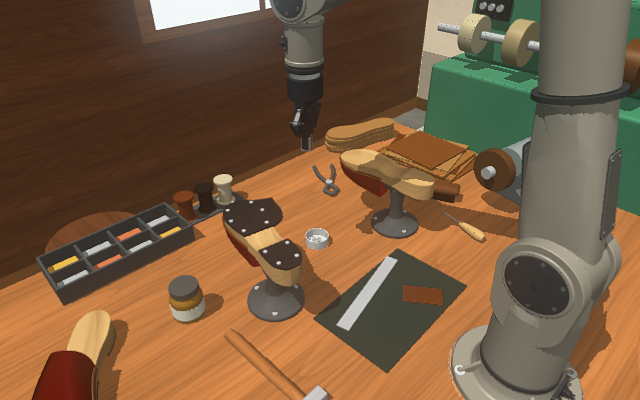

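The nail pixels on the clog (e.g. 227,210 and 278,262) have not moved, the rest of the bench looks as it did, and the gripper hangs clear at about (305,140).

```bash
python3 -c "
from station import bot
print(bot.hand_in())"
```

```text
the job is handed in; nothing more can be done
None
```

I touched the five outer nail heads in order from toe to heel, with force readings of 2.5 to 6 N, then moved the hand clear; the clog did not shift, and the job is handed in.

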